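# Fit the brass knob into the door lock

## Robot

A 6-joint arm with a two-finger parallel gripper is mounted at the origin on a cart in front of the work surface, level with it; the furniture and walls round the work are solid. World frame = base frame: x ahead of the robot, y to its left, z up, the work surface at z = 0. Lengths are in mm, angles in rad, forces in N, time in s.
With the tool pointing down it reaches from about 325 to 875 mm from the base axis. Payload 4.4 kg.
Tool frame: the origin (TCP) lies at the very end of the fingers, on their centre line; the grasp point (between the pads) lies 19 mm behind it; z points along the fingers, y is the line along which they close (so a half turn about z gives the same grasp; the last joint's range is limited). The gripper opens to 85 mm and grips with 20 to 120 N. Pads are 22 mm wide; open, the fingers measure 114 mm over their backs; the gripper's body (76 mm by 85 mm) begins 54 mm behind the grasp point. The pads swing forward as they close: fully open they stand 13 mm farther back than shut.
Start: joints at [1.117, 0.207, 1.542, -0, 1.393, -0.15], TCP at [171.471, 548.84, 231.282] pointing down, gripper open.
Joint ranges: [-2.73, 2.73], [-0.86, 2.22], [0.23, 2.46], [-1.11, 4.25], [0.08, 2.63], [-2.82, 2.82]. Speed limits (rad/s): [2.79, 2.79, 3.14, 3.14, 3.14, 3.14].

## Interface

Orientations are given as a unit quaternion [x, y, z, w].
In Python, from cell import * gives the robot as it stands.
- The arm moves only by the tool drive_tool, never from a script. Its argument "increments" is a list that holds one entry, the list of rows, each a list of 7 numbers: the shift along the tool's x, y, z in units of 20 mm (1.0 is 20 mm), then the turn, a rotation vector about the tool's x, y, z in units of 0.12 rad (1.0 is 0.12 rad), then the closure, from -1 (fully open) to 1 (shut). A call has 1 to 10 rows; each row shifts and turns the commanded pose from where the row before left it, along the tool's axes as they then stand; what a row does not reach is not made up. A row lasts 1/12 s, in which the tool goes at most 41.7 mm and 7.16 degrees, less where a joint would pass 70% of its speed; a pose out of reach is approached as far as the arm can. A call with a number of a shift or a turn outside -1 to 1 is refused whole. A call with a gripper value outside its range is refused whole. The fingers move at their own pace and stop on an object; "force" is the grip in N (left out, the last holds). Time passes only in rows, so rows that do not move let the fingers close. It gives the time, the measured TCP pose, the force, the opening and the grip force at its end, in the units of the state.
- get_obs(): the state, without advancing time (a new reading comes with each control period).
- capture(name): name is "side" or "top" or "wrist"; returns (picture, depth): 480x640x3 uint8, red, green, blue; 480x640 float32, mm along the optical axis (not along the pixel's ray), 0 where there is no reading.
- camera_model(name): a dict with "camera_matrix" (3x3 intrinsics, pixels), "D" ([k1, k2, p1, p2, k3] as OpenCV has them; the pictures are not rectified), "R" (3x3) and "t" (3): a world point X has camera coordinates R X + t; the wrist camera has in their place "hand_eye" (4x4, takes a point from camera to tool coordinates, whose origin is the TCP and whose axes are the flange's). Camera axes: x right, y down, z forward; pixel columns grow to the right and rows downward; lengths in mm; the calibration is good to about 2 mm. A picture is of the moment at which its call begins: read the wrist's pose just before it. camera_model takes no time and is no camera call.
- hand_in(): hands the job in; it is judged then, once.
The state is a dict: "time": time; "joint_positions": joint angles; "dq": joint speeds; "tau": joint torques, N m; "ee_pos": TCP position; "eef_rot": TCP orientation; "force": force on the tool from outside, world axes, zero at the start; "wrist_torque": the same for the moment, N m; "grip_width": finger opening in mm; "grip_force": force on a finger pad.
Only numpy, scipy, OpenCV 4.12 (cv2) and the standard library are available. Lean on these libraries where they do the work, as an engineer would, in place of code of your own. Each camera call takes 0.05 s, during which the arm holds its last target. There are 200 camera calls.

## Task

Fit the brass knob to the lock in the door section. Its spring catch stands in the bore with a square top, so lean the knob over towards the catch, lead the lower edge of its shank into the bore, straighten the knob so that its side presses the catch back, slide it fully home until the shoulder sits on the hub and the catch snaps into the groove, and let go. The lock is clamped a few millimetres off centre, so feel for the bore gently and force nothing; leave the steel knob, the padlock and the screwdriver as they are.

Things in the scene. Friction and masses are not known exactly. Their poses are not given: they have to be found in the camera images.
- brass_knob_grip (a point): Brass door knob with a keyhole in its face, about 0.2 kg, upright in one hole of the wooden block. Point: centre of its grip, a plain round drum 40 mm across, 30 mm tall; z runs up the knob's axis. Below the drum: neck 26 mm across, 10 mm long; shoulder 34 mm across, 4 mm thick, underside 29 mm below this point; then the steel shank. In the block this point is 71 mm above the worktop.
- brass_knob_foot (a point): Centre of the flat foot of the brass knob's steel shank, 65 mm below the grip point on the same axis. The shank is 22 mm across and 36 mm long, with a 1 mm bevel round the foot. The top 9.5 mm of it, right under the shoulder, is a groove 15 mm across.
- steel_knob_grip (a point): Like knob in plain steel with a turn button in its face, upright in the other hole of the block, 90 mm from the brass one; same point. It stays there.
- knob_block: Fixed wooden block 60 x 160 mm, 42 mm tall, origin at the centre of its underside; two 27 mm holes 45 mm either side of the centre along its y axis hold the knobs loosely, their shoulders resting on its top.
- door_section: Fixed piece of a door lying flat on the worktop, 116 mm (x) by 131 mm (y), 45 mm thick, brass latch in its front (-x) edge, bolt out 14 mm. Origin at the centre of its underside. In its middle the lock's steel hub stands out of a cross-bore, under a thin round plate 69 mm across with two screws.
- bore_nominal (a point): Centre of the door section at the height of the hub's flat top, 51 mm above the worktop; same axes as the door section. The hub's upright bore (23 mm across, 43 mm deep, sharp rim; hub 38 mm across) has its centre up to 4 mm from here along x and up to 4 mm along y: the lock is clamped hard where it happened to sit, and this offset is not measured.
- catch (a joint): Slide (m) of the brass catch in the bore's -x side (door section's axes). 0 = out: its nose, 6 mm wide, stands 3 mm into the bore, flat top 4 mm and underside 8 mm below the hub's top. 0.003 = pressed back (towards -x) flush with the bore wall; end stop 0.004. The spring takes 3 N at first, 7.5 N at flush, and returns it.
- padlock: Brass padlock 72 x 47 x 20 mm lying on the worktop, origin at the centre of its underside; leave it alone.
- yellow_screwdriver: Screwdriver with a yellow handle, 180 mm long, 25 mm thick, lying on the worktop; origin at the centre of its underside; leave it alone.
Mind the look-alikes: they are no part of the job. What is shaped like the part that bears brass_knob_grip but blue is not meant.

How it is judged:
By the outcome, as a careful person would: the job done as asked, in the order asked, and still so for the second after the job is handed in, with the robot touching nothing.
It also fails if it takes over 72 s, if anything falls off the work surface, if the arm or the gripper's body presses on something with over 40 N, if the wrist force passes 120 N, or if a joint passes its speed limit or range.

## Working session

There is one attempt and no reset: what is moved stays moved. The work goes in short steps, Python scripts to look and compute and a tool call to move; the robot and the scene stay as the last step left them, time stands still between calls to the robot, and variables do not carry over. Pictures are saved under pics/ and viewed, at most 10 in all, crops included, and the job is handed in when it is done.

Besides the shell and the picture viewer there is one more tool, called after "Emit:" as a command line: name --argument value ..., lists and objects as JSON in quotes. drive_tool: Moves the arm, as the interface text tells. Shifts and turns lie within -1 to 1; 1 stands for 20 mm of shift or 0.12 rad of turn. Its arguments: {"type":"object","properties":{"increments":{"type":"array"},"force":{"type":"number"}},"required":["increments"]}

```bash
mkdir -p pics; ls
python3 - <<'E'
from cell import *
import cv2,numpy as np
o=get_obs();print(o)
for n in("top","side"):
    p,d=capture(n);cv2.imwrite(f"pics/{n}0.png",p[:,:,::-1]);np.save(f"pics/{n}0.npy",d)
    print(n,camera_model(n))
print(camera_model("wrist"))
E
```

```text
pics
{'time': 0.0, 'joint_positions': array([ 1.11751840e+00,  2.07442754e-01,  1.54298387e+00, -1.78799574e-06,
        1.39349265e+00, -1.50510442e-01]), 'dq': array([ 1.05739014e-03, -8.58710559e-04,  2.48385727e-05,  2.17129032e-03,
       -1.56127466e-03,  3.03448222e-04]), 'tau': array([ 5.78425916e-04, -3.83038759e+01, -2.91594619e+01, -7.73928923e-05,
        1.04115505e-02, -2.22892459e-05]), 'ee_pos': array([171.12029431, 548.14181681, 230.09865614]), 'eef_rot': array([ 1.50805934e-01,  9.88562703e-01, -1.11096282e-03, -3.45046688e-04]), 'force': array([-0.79027242, -0.53040226,  0.21496312]), 'wrist_torque': array([ 0.05990726,  0.01725141, -0.01062019]), 'grip_force': 0.0, 'grip_width': 85.23818673481628}
top {'camera_matrix': array([[615.76838809,   0.        , 320.04246381],
       [  0.        , 615.76838809, 237.7976621 ],
       [  0.        ,   0.        ,   1.        ]]), 'D': array([-0.15457661,  0.        ,  0.        ,  0.        ,  0.        ]), 'R': array([[ 0.03713289, -0.99930834,  0.00199826],
       [-0.96987301, -0.03652074, -0.240858  ],
       [ 0.24076
[... 454 characters left out ...]
33938059, -0.83221864, -0.43844378]]), 't': array([656.18617532,  53.83002238, 964.81376745])}
{'camera_matrix': array([[333.56868207,   0.        , 321.71196516],
       [  0.        , 333.56868207, 235.02779817],
       [  0.        ,   0.        ,   1.        ]]), 'D': array([-0.05064867,  0.        ,  0.        ,  0.        ,  0.        ]), 'hand_eye': array([[ 6.72668720e-04, -9.62292247e-01, -2.72016872e-01,
         7.05387466e+01],
       [ 9.99999763e-01,  6.07615401e-04,  3.23380567e-04,
        -8.41654165e-03],
       [-1.45904972e-04, -2.72017025e-01,  9.62292428e-01,
        -1.44268643e+02],
       [ 0.00000000e+00,  0.00000000e+00,  0.00000000e+00,
         1.00000000e+00]])}
```

View pics/top0.png

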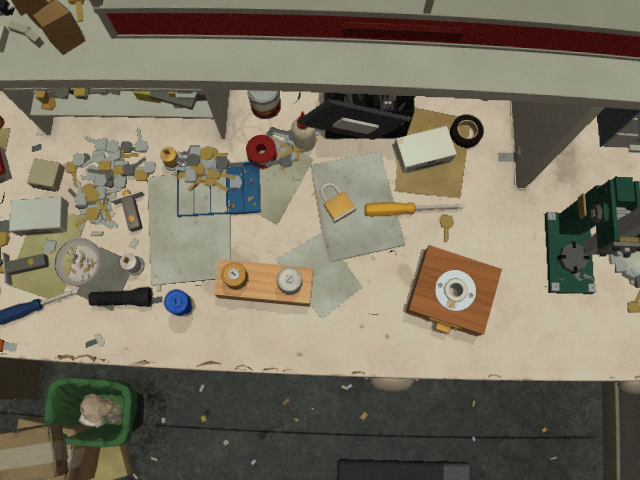

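View pics/side0.png

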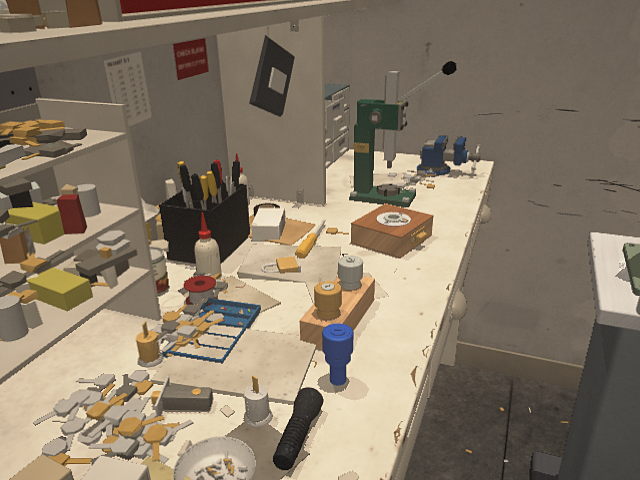

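The top view shows three knob shapes: brass at (233,275) in the block, steel at (289,280) in the block, and blue at (177,302) standing free. Brass in the block fits the description. The door section is at (455,290), its latch towards the robot at (441,327). The side view agrees: brass (328,300), steel (350,272), blue (338,350).

```bash
cat > h.py <<'E'
import cv2,numpy as np
from scipy.spatial.transform import Rotation as Rn
from cell import *
def cam(n,o=None):
    m=camera_model(n)
    if n!="wrist": R=m["R"];c=-R.T@m["t"];return m["camera_matrix"],m["D"],R.T,c
    H=m["hand_eye"];Rt=Rn.from_quat(o["eef_rot"]).as_matrix()
    return m["camera_matrix"],m["D"],Rt@H[:3,:3],o["ee_pos"]+Rt@H[:3,3]
def plane(C,uv,z):
    K,D,R,c=C
    n=cv2.undistortPoints(np.array(uv,float).reshape(-1,1,2),K,D)[:,0]
    r=np.c_[n,np.ones(len(n))]@R.T
    return c+r*((z-c[2])/r[:,2])[:,None]
def proj(C,P):
    K,D,R,c=C
    p=(np.array(P,float).reshape(-1,3)-c)@R
    return cv2.projectPoints(p,np.zeros(3),np.zeros(3),K,D)[0][:,0]
def save(n,img,box,s):
    x0,y0,x1,y1=box
    cv2.imwrite(n,cv2.resize(img[y0:y1,x0:x1],None,fx=s,fy=s,interpolation=cv2.INTER_CUBIC))
E
python3 - <<'E'
from h import *
C=cam("top")
print("cam",C[3])
f=lambda l,z:print(np.round(plane(C,l,z),1).tolist())
f([[233,274],[289,280]],86); f([[177,301]],86)
f([[219,261],[312,269],[311,305],[216,295]],42)
f([[428,246],[502,265],[486,334],[409,308]],45)
f([[455,290]],51)
f([[441,327]],30)
im=cv2.imread("pics/top0.png")
a=im[240:325,160:330];b=im[235:345,390:510]
cv2.imwrite("pics/crop0.png",np.hstack([cv2.resize(a,(480,240),interpolation=2),cv2.resize(b[:,:],(262,240),interpolation=2)]))
E
```

```text
cam [ 356.92536753  235.49534321 1055.80889362]
[[532.4, 379.9, 86.0], [526.2, 289.5, 86.0]]
[[484.9, 467.0, 86.0]]
[[561.7, 411.7, 42.0], [554.1, 254.3, 42.0], [493.4, 253.5, 42.0], [503.7, 412.5, 42.0]]
[[600.2, 59.5, 45.0], [571.7, -67.7, 45.0], [454.2, -37.6, 45.0], [493.7, 91.3, 45.0]]
[[525.3, 15.4, 51.0]]
[[465.4, 35.0, 30.0]]
```

View pics/crop0.png

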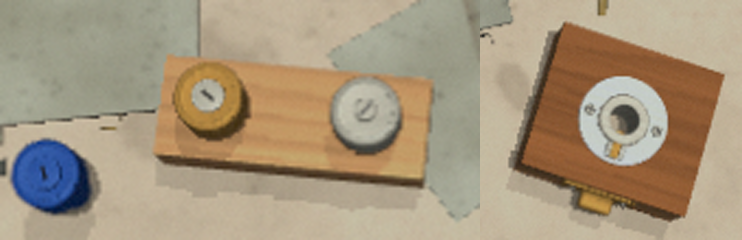

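The crop confirms it: brass knob with keyhole at the left end of the block (top (233,274)), steel with turn button on the right, and blue separate. The brass–steel spacing measures 90.6 mm, which matches. Next I'll move above the brass knob.

Emit:
drive_tool --increments '[[[-0.98,-0.13,0.1,0,0,0,-1],[-0.98,-0.13,0.1,0,0,0,-1],[-0.98,-0.13,0.1,0,0,0,-1],[-0.98,-0.13,0.1,0,0,0,-1],[-0.98,-0.13,0.1,0,0,0,-1],[-0.98,-0.13,0.1,0,0,0,-1],[-0.98,-0.13,0.1,0,0,0,-1],[-0.98,-0.13,0.1,0,0,0,-1],[-0.98,-0.13,0.1,0,0,0,-1],[-0.98,-0.13,0.1,0,0,0,-1]]]'

```text
time: 0.93
ee_pos: [351.3, 464.7, 210.5]
eef_rot: [0.151, 0.989, -0.001, -0.0]
force: [-0.0, 0.0, -0.1]
grip_width: 85.9
grip_force: 0.0
```

Emit:
drive_tool --increments '[[[-0.98,-0.13,0.1,0,0,0,-1],[-0.98,-0.13,0.1,0,0,0,-1],[-0.98,-0.13,0.1,0,0,0,-1],[-0.98,-0.13,0.1,0,0,0,-1],[-0.98,-0.13,0.1,0,0,0,-1],[-0.98,-0.13,0.1,0,0,0,-1],[-0.98,-0.13,0.1,0,0,0,-1],[-0.98,-0.13,0.1,0,0,0,-1],[-0.98,-0.13,0.1,0,0,0,-1],[-0.98,-0.13,0.1,0,0,0,-1]]]'

```text
time: 1.77
ee_pos: [530.6, 381.6, 190.4]
eef_rot: [0.151, 0.989, -0.0, -0.001]
force: [0.2, 0.8, 0.4]
grip_width: 85.0
grip_force: 0.0
```

Emit:
drive_tool --increments '[[[0,0,0,0,0,0.9,-1],[0,0,0,0,0,0.9,-1],[0,0,0,0,0,0.9,-1],[0,0,0,0,0,0.9,-1],[0,0,0,0,0,0.9,-1],[0,0,0,0,0,0.9,-1],[0,0,0,0,0,0.9,-1],[0,0,0,0,0,0.9,-1],[0,0,0,0,0,0.9,-1],[0,0,0,0,0,0.9,-1]]]'

```text
time: 2.6
ee_pos: [530.1, 382.0, 190.7]
eef_rot: [0.64, 0.769, -0.0, -0.0]
force: [-0.6, 0.1, 0.2]
grip_width: 85.3
grip_force: 0.0
```

Emit:
drive_tool --increments '[[[0,0,0,0,0,0.9,-1],[0,0,0,0,0,0.9,-1],[0,0,0,0,0,0.9,-1],[0,0,0,0,0,0.7,-1],[0,0,0,0,0,0,-1],[0,0,0,0,0,0,-1]]]'

```text
time: 3.1
ee_pos: [530.1, 382.1, 190.8]
eef_rot: [0.78, 0.626, -0.0, -0.0]
force: [-0.4, -0.1, -0.2]
grip_width: 85.3
grip_force: 0.0
```

Run:
```python
from h import *
o=get_obs();p,d=capture("wrist");im=p[:,:,::-1].copy()
print(o["ee_pos"],o["eef_rot"])
cv2.imwrite("pics/w0.png",im);np.save("pics/w0.npy",d)
C=cam("wrist",o);print(proj(C,[[531,381,86]]))
```

```text
[530.10556489 382.12456767 190.80806331] [ 7.79783164e-01  6.26049557e-01 -4.01820840e-04 -8.89274148e-05]
[[325.20873703 234.47522332]]
```

View pics/w0.png

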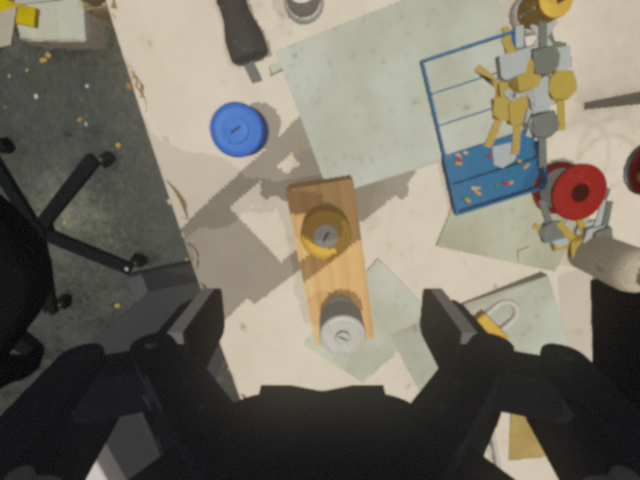

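The wrist view shows the brass drum at about (326,234), steel at (342,333) and blue at (239,129). The fingertips sit at the sides, at y≈300.

```bash
cat >> h.py <<'E'
def depthpts(C,d):
    v,u=np.nonzero(d>0);K,D,R,c=C
    n=cv2.undistortPoints(np.c_[u,v].astype(float).reshape(-1,1,2),K,D)[:,0]
    return c+(np.c_[n,np.ones(len(n))]*d[v,u][:,None])@R.T,u,v
def topdisc(o,d,z,tol,near,r):
    C=cam("wrist",o);P,u,v=depthpts(C,d)
    k=(abs(P[:,2]-z)<tol)&(np.hypot(*(P[:,:2]-near).T)<r)
    m=np.zeros(d.shape,np.uint8);m[v[k],u[k]]=255
    return m,P[k],C
E
python3 - <<'E'
from h import *
o=get_obs();d=np.load("pics/w0.npy")
for tol in(4,7):
    m,P,C=topdisc(o,d,86,tol,[531,381],32)
    print(len(P),np.median(P,0))
    cs,_=cv2.findContours(m,0,1);c=max(cs,key=cv2.contourArea)
    h=cv2.convexHull(c);e=cv2.fitEllipse(h);print(e,cv2.contourArea(h))
    q=plane(C,h[:,0],86)[:,:2];print(cv2.minEnclosingCircle(q.astype(np.float32)),q.min(0),q.max(0), plane(C,[e[0]],86))
im=cv2.imread("pics/w0.png");save("pics/w0c.png",im,(280,170,390,360),3)
C=cam("wrist",o)
P,u,v=depthpts(C,d)
for n in [(531,381)]:
    k=(np.hypot(P[:,0]-531,P[:,1]-381)<12);print(np.percentile(P[k,2],[5,50,95]))
E
```

```text
1990 [531.11593948 381.6503067   87.54453074]
((325.0942077636719, 234.505859375), (50.04669189453125, 50.89680862426758), 92.05653381347656) 1978.0
((530.9498291015625, 380.61102294921875), 20.222360610961914) [511.09509449 360.44187927] [550.69622188 400.74101856] [[530.96381972 380.9906516   86.        ]]
2052 [531.1690787  381.88178997  87.54125887]
((325.1447448730469, 234.13632202148438), (50.798301696777344, 51.03779602050781), 34.21771240234375) 2011.5
((531.017822265625, 380.951171875), 20.55025863647461) [511.09509449 360.44187927] [550.69622188 401.49631436] [[531.06552425 381.27322844  86.        ]]
[ 86.96695604 268.70387805 289.0560174 ]
```

View pics/w0c.png

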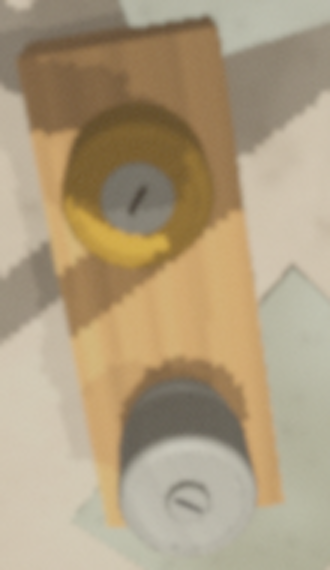

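Emit:
drive_tool --increments '[[[-0.95,0.2,0.09,0,0,0,-1],[-0.95,0.2,0.09,0,0,0,-1],[-0.95,0.2,0.09,0,0,0,-1],[-0.95,0.2,0.09,0,0,0,-1],[-0.95,0.2,0.09,0,0,0,-1],[-0.95,0.2,0.09,0,0,0,-1],[-0.95,0.2,0.09,0,0,0,-1],[-0.95,0.2,0.09,0,0,0,-1],[-0.95,0.2,0.09,0,0,0,-1],[-0.95,0.2,0.09,0,0,0,-1]]]'

```text
time: 3.98
ee_pos: [527.7, 187.2, 173.3]
eef_rot: [0.78, 0.626, 0.0, 0.0]
force: [0.3, 0.1, 0.7]
grip_width: 85.6
grip_force: 0.0
```

Emit:
drive_tool --increments '[[[-0.95,0.2,0.09,0,0,0,-1],[-0.95,0.2,0.09,0,0,0,-1],[-0.95,0.2,0.09,0,0,0,-1],[-0.95,0.2,0.09,0,0,0,-1],[-0.95,0.2,0.09,0,0,0,-1],[-0.95,0.2,0.09,0,0,0,-1],[-0.95,0.2,0.09,0,0,0,-1],[-0.95,0.2,0.09,0,0,0,-1],[-0.95,0.2,0.09,0,0,0,-1],[0,0,0,0,0,0,-1]]]'

```text
time: 4.82
ee_pos: [525.4, 10.5, 156.8]
eef_rot: [0.781, 0.625, -0.001, 0.0]
force: [-0.4, 0.5, 0.1]
grip_width: 85.3
grip_force: 0.0
```

Run:
```python
from h import *
o=get_obs();p,d=capture("wrist");im=p[:,:,::-1].copy()
print(o["ee_pos"],o["eef_rot"])
cv2.imwrite("pics/w1.png",im);np.save("pics/w1.npy",d);np.savez("pics/w1o.npz",ee_pos=o["ee_pos"],eef_rot=o["eef_rot"])
save("pics/w1c.png",im,(220,140,430,330),3)
```

```text
[525.43734313  10.45996964 156.83773398] [ 7.80956667e-01  6.24584717e-01 -6.32950583e-04  4.62747136e-04]
```

View pics/w1c.png

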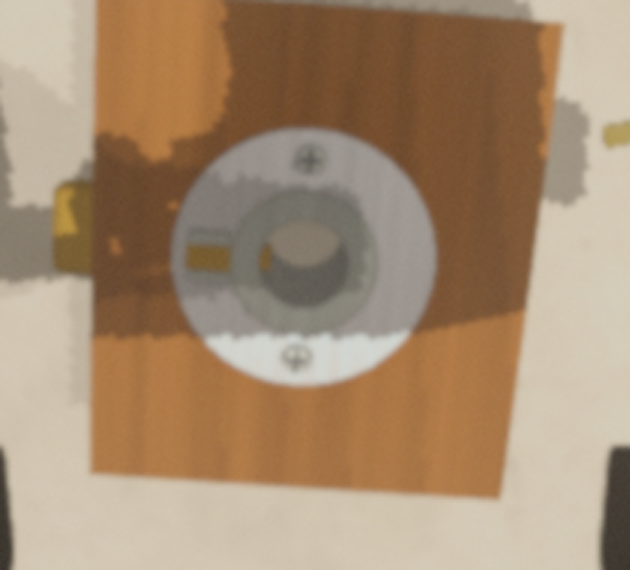

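The crop shows the hub and bore, centred near crop (305,258), which is image (322,226). The catch nose is at crop (265,258) on the −x side, and the latch is on the left at crop (72,228).

```bash
cat > m.py <<'E'
from h import *
def circ(q):
    A=np.c_[2*q,np.ones(len(q))];s=np.linalg.lstsq(A,(q**2).sum(1),rcond=None)[0];return s[:2],np.sqrt(s[2]+s[:2]@s[:2])
def rfit(q,rn):
    for _ in range(6):
        c,r=circ(q);e=abs(np.hypot(*(q-c).T)-r);q=q[e<max(.6,2*np.median(e))]
    return c,r,len(q),np.median(e)
E
python3 - <<'E'
from m import *
o=np.load("pics/w1o.npz");d=np.load("pics/w1.npy");im=cv2.imread("pics/w1.png")
C=cam("wrist",o);P,u,v=depthpts(C,d)
k=np.hypot(u-322,v-226)<24; z=P[k,2]; print(np.histogram(z,bins=[0,5,10,20,30,40,44,46,48,50,51,52,53,54,56]))
# radial gradient edges in gray, upsampled
g=cv2.GaussianBlur(cv2.cvtColor(im,6).astype(np.float32),(0,0),0.8)
c0=plane(C,[[322,226]],51)[0,:2]
th=np.linspace(0,2*np.pi,180,endpoint=False)
def edges(c,z,r0,r1,sg):
    rr=np.arange(r0,r1,.15);q=[]
    for t in th:
        X=np.c_[c[0]+rr*np.cos(t),c[1]+rr*np.sin(t),np.full(len(rr),z)]
        w=proj(C,X).astype(np.float32);s=cv2.remap(g,w[:,:1],w[:,1:],cv2.INTER_CUBIC).ravel()
        gr=np.gradient(s)*sg;i=gr.argmax()
        if 0<i<len(rr)-1 and gr[i]>.8:q.append(X[i,:2])
    return np.array(q)
for nm,z,a,b,sg in(("bore",51,7,15,1),("hub",51,16,22,-1),("hub+",51,16,22,1),("plate",46.5,30,39,-1)):
    c=c0
    for _ in range(3):
        q=edges(c,z,a,b,sg);R=rfit(q,0);c=R[0]
    print(nm,len(q),R)
# door corners at z45: wood mask
hsv=cv2.cvtColor(im,40);m=cv2.inRange(hsv,(5,90,40),(20,255,255));m[330:]=0;m[:, :245]=0;m[:,410:]=0
m=cv2.morphologyEx(m,3,np.ones((5,5)))
k=(abs(P[:,2]-45)<5);mm=np.zeros_like(m);mm[v[k],u[k]]=255
cs,_=cv2.findContours(mm,0,1);h=max(cs,key=cv2.contourArea);ap=cv2.approxPolyDP(h,6,True)[:,0];print(ap.tolist());print(plane(C,ap,45).round(1).tolist())
r=cv2.minAreaRect(plane(C,h[:,0],45)[:,:2].astype(np.float32));print(r)
E
```

```text
(array([261,   1,  72,  85,  86,  44,  22,  26,  84,  53, 164, 540, 317,
        29]), array([ 0,  5, 10, 20, 30, 40, 44, 46, 48, 50, 51, 52, 53, 54, 56]))
bore 118 (array([524.15842528,  15.03930161]), np.float64(11.729435747561814), 115, np.float64(0.1906975950027494))
hub 49 (array([510.49324969,  18.46621892]), np.float64(20.80171564921488), 45, np.float64(0.6048454397555325))
hub+ 136 (array([524.02534965,  15.31914049]), np.float64(19.890151607809106), 96, np.float64(0.21666796574377578))
plate 180 (array([524.03264004,  14.64412559]), np.float64(34.80486212862218), 176, np.float64(0.16586069737577702))
[[252, 136], [250, 297], [386, 306], [408, 148]]
[[489.5, 93.1, 45.0], [452.0, -32.5, 45.0], [562.9, -66.0, 45.0], [600.9, 59.3, 45.0]]
((526.075439453125, 13.6578369140625), (131.72618103027344, 117.26480865478516), 73.31510925292969)
```

Emit:
drive_tool --increments '[[[0.95,-0.2,-0.09,0,0,0,-1],[0.95,-0.2,-0.09,0,0,0,-1],[0.95,-0.2,-0.09,0,0,0,-1],[0.95,-0.2,-0.09,0,0,0,-1],[0.95,-0.2,-0.09,0,0,0,-1],[0.95,-0.2,-0.09,0,0,0,-1],[0.95,-0.2,-0.09,0,0,0,-1],[0.95,-0.2,-0.09,0,0,0,-1],[0.95,-0.2,-0.09,0,0,0,-1],[0.95,-0.2,-0.09,0,0,0,-1]]]'

```text
time: 5.7
ee_pos: [527.5, 209.8, 175.3]
eef_rot: [0.78, 0.626, 0.0, -0.0]
force: [0.6, -0.4, -0.4]
grip_width: 85.0
grip_force: 0.0
```

Emit:
drive_tool --increments '[[[0.95,-0.2,-0.09,0,0,0,-1],[0.95,-0.2,-0.09,0,0,0,-1],[0.95,-0.2,-0.09,0,0,0,-1],[0.95,-0.2,-0.09,0,0,0,-1],[0.95,-0.2,-0.09,0,0,0,-1],[0.95,-0.2,-0.09,0,0,0,-1],[0.95,-0.2,-0.09,0,0,0,-1],[0.95,-0.2,-0.09,0,0,0,-1],[0.95,-0.2,-0.09,0,0,0,-1],[0,0,0,0,0,0.6,-1]]]'

```text
time: 6.53
ee_pos: [529.1, 387.1, 191.9]
eef_rot: [0.801, 0.598, 0.001, -0.001]
force: [-0.5, 0.2, 0.5]
grip_width: 85.5
grip_force: 0.0
```

Run:
```python
from m import *
o=get_obs();p,d=capture("wrist");im=p[:,:,::-1].copy();print(o["ee_pos"],o["eef_rot"])
C=cam("wrist",o);P,u,v=depthpts(C,d)
k=(abs(P[:,2]-87.5)<3)&(np.hypot(P[:,0]-531,P[:,1]-381)<26)
m=np.zeros(d.shape,np.uint8);m[v[k],u[k]]=255
m4=cv2.resize(m,None,fx=4,fy=4,interpolation=0)
h=max(cv2.findContours(m4,0,1)[0],key=cv2.contourArea)[:,0]
R=rfit(plane(C,(h-1.5)/4,86)[:,:2],0);print(R)
M=Rn.from_quat(o["eef_rot"]).as_matrix();print("offset in tool",M.T@np.r_[R[0]-o["ee_pos"][:2],0],M.round(4).tolist())
```

```text
[529.10806996 387.1289039  191.86737295] [ 0.80124695  0.59833158  0.00127018 -0.00101765]
(array([530.82946567, 380.40998532]), np.float64(19.831814353107234), 745, np.float64(0.17371829006364692))
offset in tool [-5.95336582  3.55866759 -0.01976211] [[0.284, 0.9588, 0.0008], [0.9588, -0.284, 0.0032], [0.0033, -0.0001, -1.0]]
```

Emit:
drive_tool --increments '[[[-0.3,0.18,0.5,0,0,0,-1],[0,0,0,0,0,0,-1],[0,0,0,0,0,0,-1],[0,0,0,0,0,0,-1]]]'

```text
time: 6.92
ee_pos: [531.6, 374.7, 180.6]
eef_rot: [0.802, 0.597, -0.001, -0.0]
force: [0.1, 0.5, -0.3]
grip_width: 85.5
grip_force: 0.0
```

```bash
cat > k.py <<'E'
from m import *
o=get_obs();p,d=capture("wrist");print(o["ee_pos"],o["eef_rot"],abs(o["dq"]).max())
C=cam("wrist",o);P,u,v=depthpts(C,d)
k=(abs(P[:,2]-87.5)<3)&(np.hypot(P[:,0]-531,P[:,1]-381)<26)
m=np.zeros(d.shape,np.uint8);m[v[k],u[k]]=255
m4=cv2.resize(m,None,fx=4,fy=4,interpolation=0)
h=max(cv2.findContours(m4,0,1)[0],key=cv2.contourArea)[:,0]
R=rfit(plane(C,(h-1.5)/4,86)[:,:2],0);print(R)
M=Rn.from_quat(o["eef_rot"]).as_matrix();print("offset in tool",M.T@np.r_[R[0]-o["ee_pos"][:2],0],M.round(4).tolist())
for i in range(3):print(get_obs()["ee_pos"])
E
python3 k.py
```

```text
[531.58295794 374.74101948 180.6337421 ] [ 8.02499480e-01  5.96652432e-01 -6.57089389e-04 -1.66481257e-04] 0.012095722123287755
(array([530.90090861, 380.35518937]), np.float64(19.80732000254919), 784, np.float64(0.15632294527811652))
offset in tool [ 5.17984165e+00 -2.27009498e+00 -2.04719046e-03] [[0.288, 0.9576, -0.0013], [0.9576, -0.288, -0.0005], [-0.0009, -0.0011, -1.0]]
[531.8490496  374.92838321 181.06491131]
[531.8490496  374.92838321 181.06491131]
[531.8490496  374.92838321 181.06491131]
```

Emit:
drive_tool --increments '[[[0.25,-0.12,0.5,0,0,0,-1],[0,0,0.7,0,0,0,-1],[0,0,0.7,0,0,0,-1],[0,0,0.7,0,0,0,-1],[0,0,0.7,0,0,0,-1],[0,0,0.7,0,0,0,-1],[0,0,0.7,0,0,0,-1],[0,0,0.7,0,0,0,-1],[0,0,0.7,0,0,0,-1],[0,0,0.35,0,0,0,-1]]]'

```text
time: 7.8
ee_pos: [529.7, 380.3, 49.3]
eef_rot: [0.802, 0.597, -0.002, -0.0]
force: [-0.3, 0.1, 0.2]
grip_width: 85.8
grip_force: 0.0
```

Emit:
drive_tool --increments '[[[0,0,0,0,0,0,-1],[0,0,0,0,0,0,-1],[0,0,0,0,0,0,-1]]]'

```text
time: 8.05
ee_pos: [531.7, 381.4, 53.1]
eef_rot: [0.802, 0.597, 0.001, 0.0]
force: [-0.1, -0.2, 0.7]
grip_width: 85.7
grip_force: 0.0
```

Emit:
drive_tool --increments '[[[0,0,0.05,0,0,0,0],[0,0,0,0,0,0,0.1],[0,0,0,0,0,0,0.3],[0,0,0,0,0,0,0.5],[0,0,0,0,0,0,0.7],[0,0,0,0,0,0,1],[0,0,0,0,0,0,1],[0,0,0,0,0,0,1],[0,0,0,0,0,0,1]]]' --force 70

```text
time: 8.8
ee_pos: [531.9, 381.4, 52.4]
eef_rot: [0.802, 0.597, 0.001, 0.0]
force: [0.7, -0.1, 5.4]
grip_width: 38.4
grip_force: 70.4
```

Emit:
drive_tool --increments '[[[0,0,-0.2,0,0,0,1],[0,0,-0.4,0,0,0,1],[0,0,-0.6,0,0,0,1],[0,0,-0.8,0,0,0,1],[0,0,-0.8,0,0,0,1],[0,0,-0.8,0,0,0,1],[0,0,-0.6,0,0,0,1],[0,0,-0.3,0,0,0,1],[0,0,0,0,0,0,1],[0,0,0,0,0,0,1]]]'

```text
time: 9.63
ee_pos: [530.6, 380.9, 141.2]
eef_rot: [0.802, 0.597, -0.0, -0.0]
force: [-0.2, -0.1, -2.9]
grip_width: 38.4
grip_force: 71.6
```

Run:
```python
from h import *
o=get_obs();p,d=capture("wrist");im=p[:,:,::-1].copy()
print(o["ee_pos"],o["eef_rot"],o["force"],o["grip_width"])
cv2.imwrite("pics/w2.png",im);np.save("pics/w2.npy",d);np.savez("pics/w2o.npz",ee_pos=o["ee_pos"],eef_rot=o["eef_rot"])
C=cam("wrist",o);M=Rn.from_quat(o["eef_rot"]).as_matrix()
f=lambda t:proj(C,o["ee_pos"]+M@np.array(t,float))[0].round(1)
for t in([0,0,46],[0,0,10],[0,0,-34],[0,11,46],[0,-11,46],[11,0,46]):print(t,f(t))
save("pics/w2c.png",im,(230,190,420,370),4)
```

```text
[530.57962145 380.92723167 141.22003071] [ 8.02423437e-01  5.96754996e-01 -2.98992762e-04 -1.12871464e-04] [-0.1653014  -0.14117461 -2.86062362] 38.431686323003525
[0, 0, 46] [324.2 259.3]
[0, 0, 10] [324.6 283.8]
[0, 0, -34] [325.5 332. ]
[0, 11, 46] [342.3 259.3]
[0, -11, 46] [306.  259.2]
[11, 0, 46] [324.2 241.9]
```

View pics/w2c.png

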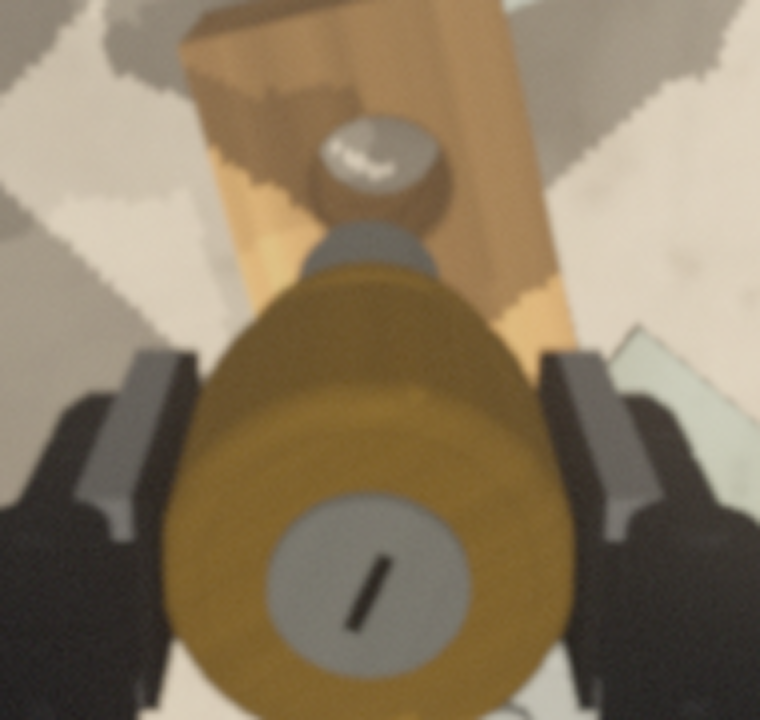

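The brass knob is held upright: face disc at crop (369,586), shank foot showing at crop (370,245), block hole empty behind. Measured in hand, the knob sits about (−1.7, −1.0) mm from the TCP in tool x and y. That is mostly camera bias, so I'll apply the same offset to the bore. Next I'll carry the knob high over the steel one.

Emit:
drive_tool --increments '[[[0,0,-0.5,0,0,0,1],[-0.4,0.1,-0.5,0,0,0,1],[-0.8,0.2,0,0,0,0,1],[-0.95,0.24,0,0,0,0,1],[-0.95,0.24,0,0,0,0,1],[-0.95,0.24,0,0,0,0,1],[-0.95,0.24,0,0,0,0,1],[-0.95,0.24,0,0,0,0,1],[-0.95,0.24,0,0,0,0,1],[-0.95,0.24,0,0,0,0,1]]]'

```text
time: 10.52
ee_pos: [523.7, 217.8, 162.1]
eef_rot: [0.803, 0.597, 0.0, 0.0]
force: [0.1, -0.1, -2.6]
grip_width: 38.4
grip_force: 71.6
```

Emit:
drive_tool --increments '[[[-0.95,0.24,0,0,0,0,1],[-0.95,0.24,0,0,0,0,1],[-0.95,0.24,0,0,0,0,1],[-0.95,0.24,0,0,0,0,1],[-0.95,0.24,0,0,0,0,1],[-0.95,0.24,0,0,0,0,1],[-0.95,0.24,0,0,0,0,1],[-0.95,0.24,0,0,0,0,1],[-0.75,0.2,0,0,0,0,1],[-0.4,0.1,0,0,0,0,1]]]'

```text
time: 11.35
ee_pos: [515.9, 36.7, 162.1]
eef_rot: [0.803, 0.596, 0.0, 0.001]
force: [-0.6, 0.2, -1.8]
grip_width: 38.4
grip_force: 71.6
```

Emit:
drive_tool --increments '[[[0,0,0.5,0,0,0,1],[0,0,0.8,0,0,0,1],[0,0,0.5,0,0,0,1],[0,0,0,0,0,0,1],[0,0,0,0,0,0,1]]]'

```text
time: 11.77
ee_pos: [514.8, 39.6, 124.1]
eef_rot: [0.802, 0.597, -0.001, -0.001]
force: [0.5, 0.5, -2.5]
grip_width: 38.5
grip_force: 71.6
```

Run:
```python
from h import *
o=get_obs();print(o["ee_pos"],o["eef_rot"],o["force"],abs(o["dq"]).max())
M=Rn.from_quat(o["eef_rot"]).as_matrix();print((M.T@np.r_[o["ee_pos"][:2]-[525.5,16.3],0]).round(2))
```

```text
[514.79598607  39.62082853 124.10953132] [ 0.80219527  0.59706001 -0.0009995  -0.0010474 ] [ 0.46372234  0.46920001 -2.49770967] 0.028653100352716922
[ 19.27 -16.95   0.04]
```

Emit:
drive_tool --increments '[[[-0.5,0.1,0.3,0,0,0,1],[-0.46,0.09,0.4,0,0,0,1],[0,0,0.2,0,0,0,1],[0,0,0,-0.7,0,0,1],[0,0,0,-0.8,0,0,1],[0,0,0,-0.8,0,0,1],[0,0,0,-0.6,0,0,1],[0,0,0,0,0,0,1],[0,0,0,0,0,0,1],[0,0,0,0,0,0,1]]]'

```text
time: 12.6
ee_pos: [515.0, 19.1, 108.0]
eef_rot: [0.79, 0.587, 0.103, 0.139]
force: [-0.5, 0.9, -1.9]
grip_width: 39.0
grip_force: 71.8
```

```bash
cat > st.py <<'E'
from h import *
import sys
B=np.array([525.5,16.3,51.0])  # bore in TCP-consistent coords
yaw=-0.2915
DR=np.array([[np.cos(yaw),-np.sin(yaw),0],[np.sin(yaw),np.cos(yaw),0],[0,0,1]])
def st(o=None):
    o=o or get_obs();M=Rn.from_quat(o["eef_rot"]).as_matrix()
    F=DR.T@(o["ee_pos"]+46*M[:,2]-B);a=-(DR.T@M[:,2])
    print("t %.2f foot(door) %s lean %.3f side %.3f force(door) %s torque %s grip %.1f"%(o["time"],F.round(2),np.arctan2(-a[0],a[2]),np.arctan2(a[1],a[2]),(DR.T@o["force"]).round(2),(DR.T@o["wrist_torque"]).round(2),o["grip_width"]))
    return o,M
if __name__=="__main__":
    o,M=st()
    if len(sys.argv)>1:
        p,d=capture("wrist");im=p[:,:,::-1];s,_=capture("side");s=s[:,:,::-1]
        u,v=proj(cam("side"),B)[0].astype(int)
        a=cv2.resize(im[140:320,220:420],(440,396),interpolation=2);b=cv2.resize(s[v-60:v+30,u-40:u+42],(360,396),interpolation=2)
        cv2.imwrite(sys.argv[1],np.hstack([a,b]))
E
python3 st.py pics/w3.png
```

```text
t 12.60 foot(door) [ 4.89 -0.37 13.76] lean 0.348 side 0.000 force(door) [-0.76  0.73 -1.93] torque [-0.02  0.29 -0.01] grip 39.0
```

View pics/w3.png

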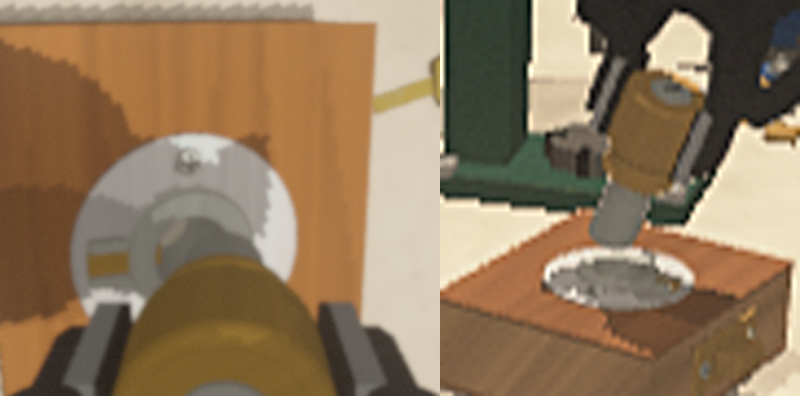

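Both views show the knob leaning towards the latch/catch side, with the foot just above the hub. I'll bring it down gently.

Emit:
drive_tool --increments '[[[0,-0.09,0.13,0,0,0,1],[0,-0.09,0.13,0,0,0,1],[0,-0.08,0.12,0,0,0,1],[0,0,0,0,0,0,1],[0,0,0,0,0,0,1],[0,0,0,0,0,0,1]]]'

```text
time: 13.2
ee_pos: [511.8, 20.1, 98.2]
eef_rot: [0.79, 0.588, 0.103, 0.139]
force: [-0.1, 0.4, -2.3]
grip_width: 38.2
grip_force: 71.9
```

```bash
python3 st.py
```

```text
t 13.20 foot(door) [ 1.43 -0.33  3.99] lean 0.348 side 0.000 force(door) [-0.2   0.33 -2.28] torque [ 0.    0.23 -0.01] grip 38.2
```

Emit:
drive_tool --increments '[[[0,0.02,0.07,0,0,0,1],[0,-0.01,0.07,0,0,0,1],[0,-0.02,0.07,0,0,0,1],[0,0,0,0,0,0,1],[0,0,0,0,0,0,1]]]'

```text
time: 13.62
ee_pos: [512.8, 19.7, 94.2]
eef_rot: [0.79, 0.588, 0.103, 0.139]
force: [-0.0, -0.2, -2.3]
grip_width: 38.6
grip_force: 71.9
```

```bash
python3 st.py
```

```text
t 13.62 foot(door) [ 2.55 -0.39 -0.09] lean 0.348 side 0.000 force(door) [ 0.03 -0.25 -2.27] torque [ 0.04  0.3  -0.01] grip 38.6
```

Emit:
drive_tool --increments '[[[0,-0.04,-0.015,0,0,0,1],[0,-0.04,-0.015,0,0,0,1],[0,0,0,0,0,0,1],[0,0,0,0,0,0,1]]]'

```text
time: 13.95
ee_pos: [511.3, 20.2, 94.4]
eef_rot: [0.79, 0.588, 0.103, 0.139]
force: [0.2, -0.1, -2.3]
grip_width: 38.3
grip_force: 71.9
```

Emit:
drive_tool --increments '[[[0,-0.04,-0.015,0,0,0,1],[0,0,0,0,0,0,1],[0,0,0,0,0,0,1]]]'

```text
time: 14.2
ee_pos: [510.7, 20.4, 94.6]
eef_rot: [0.79, 0.588, 0.104, 0.139]
force: [0.5, -1.1, -2.4]
grip_width: 38.3
grip_force: 71.9
```

Emit:
drive_tool --increments '[[[0,-0.025,-0.01,0,0,0,1],[0,0,0,0,0,0,1],[0,0,0,0,0,0,1]]]'

```text
time: 14.45
ee_pos: [510.5, 20.5, 94.7]
eef_rot: [0.79, 0.588, 0.104, 0.139]
force: [0.8, 0.1, -2.3]
grip_width: 38.3
grip_force: 71.9
```

```bash
python3 st.py
```

```text
t 14.45 foot(door) [ 0.13 -0.29  0.49] lean 0.349 side 0.000 force(door) [ 0.78  0.31 -2.27] torque [-0.02 -0.    0.02] grip 38.3
```

Emit:
drive_tool --increments '[[[0,-0.02,-0.007,0,0,0,1],[0,0,0,0,0,0,1],[0,0,0,0,0,0,1]]]'

```text
time: 14.7
ee_pos: [510.2, 20.6, 94.8]
eef_rot: [0.79, 0.588, 0.104, 0.139]
force: [2.7, -0.9, -2.6]
grip_width: 38.5
grip_force: 71.9
```

```bash
python3 st.py
```

```text
t 14.70 foot(door) [-0.13 -0.28  0.58] lean 0.349 side -0.000 force(door) [ 2.88 -0.05 -2.63] torque [-0.09 -0.25 -0.04] grip 38.5
```

Contact on the −x rim came at foot x≈0.1 (predicted 0.0), so the bore's x is confirmed. Next I'll back off and feel y.

Emit:
drive_tool --increments '[[[0,0.05,0.035,0,0,0,1],[0,0.05,0.035,0,0,0,1],[0.05,0,0,0,0,0,1],[0,0,0,0,0,0,1],[0,0,0,0,0,0,1]]]'

```text
time: 15.12
ee_pos: [511.6, 21.0, 93.4]
eef_rot: [0.79, 0.588, 0.103, 0.139]
force: [-1.1, -1.7, -1.3]
grip_width: 38.3
grip_force: 72.0
```

Emit:
drive_tool --increments '[[[0.025,0,0,0,0,0,1],[0,0,0,0,0,0,1],[0,0,0,0,0,0,1]]]'

```text
time: 15.37
ee_pos: [511.8, 21.3, 93.5]
eef_rot: [0.79, 0.588, 0.103, 0.139]
force: [-0.8, -2.5, -1.8]
grip_width: 38.7
grip_force: 72.0
```

```bash
python3 st.py
```

```text
t 15.37 foot(door) [ 1.08  0.87 -0.8 ] lean 0.347 side 0.001 force(door) [-0.04 -2.59 -1.8 ] torque [-0.5   0.42 -0.12] grip 38.7
```

Emit:
drive_tool --increments '[[[-0.075,0,0,0,0,0,1],[0,0,0,0,0,0,1],[0,0,0,0,0,0,1]]]'

```text
time: 15.62
ee_pos: [511.9, 20.2, 93.7]
eef_rot: [0.79, 0.588, 0.104, 0.139]
force: [-0.2, -0.2, -2.1]
grip_width: 38.3
grip_force: 71.9
```

```bash
python3 st.py
```

```text
t 15.62 foot(door) [ 1.5  -0.13 -0.55] lean 0.348 side -0.000 force(door) [-0.08 -0.26 -2.08] torque [0.08 0.33 0.02] grip 38.3
```

Emit:
drive_tool --increments '[[[-0.04,0,0,0,0,0,1],[0,0,0,0,0,0,1],[0,0,0,0,0,0,1]]]'

```text
time: 15.87
ee_pos: [511.6, 19.4, 93.7]
eef_rot: [0.79, 0.588, 0.103, 0.139]
force: [-0.2, 0.4, -3.2]
grip_width: 38.3
grip_force: 71.9
```

```bash
python3 st.py
```

```text
t 15.87 foot(door) [ 1.52 -1.05 -0.5 ] lean 0.348 side -0.000 force(door) [-0.26  0.3  -3.19] torque [-0.03  0.31  0.02] grip 38.3
```

Emit:
drive_tool --increments '[[[-0.03,0,0,0,0,0,1],[0,0,0,0,0,0,1],[0,0,0,0,0,0,1]]]'

```text
time: 16.12
ee_pos: [511.5, 18.8, 93.8]
eef_rot: [0.79, 0.588, 0.103, 0.139]
force: [-0.0, 1.1, -2.5]
grip_width: 38.4
grip_force: 71.9
```

```bash
python3 st.py
```

```text
t 16.12 foot(door) [ 1.53 -1.61 -0.49] lean 0.348 side -0.000 force(door) [-0.36  1.03 -2.48] torque [0.16 0.31 0.08] grip 38.4
```

Contacts in y came at about +0.5 and −1.5, so the bore is at y≈−0.5. I'll centre there, move x to 2.6, then go down past the catch top.

Run:
```python
s=open('st.py').read()
s=s.replace("DR=np","B0=0\nDR=np",1).replace("def st(","B=B+DR@[0,-0.5,0]\ndef st(",1);open('st.py','w').write(s)
```

Emit:
drive_tool --increments '[[[0.055,0.05,0.02,0,0,0,1],[0,-0.01,0.03,0,0,0,1],[0,-0.01,0.03,0,0,0,1],[0,-0.01,0.03,0,0,0,1],[0,0,0,0,0,0,1],[0,0,0,0,0,0,1]]]'

```text
time: 16.62
ee_pos: [513.0, 19.4, 91.9]
eef_rot: [0.79, 0.588, 0.103, 0.139]
force: [0.7, 0.0, -2.9]
grip_width: 38.3
grip_force: 71.9
```

```bash
python3 st.py
```

```text
t 16.62 foot(door) [ 2.84 -0.14 -2.36] lean 0.348 side 0.000 force(door) [ 0.63  0.24 -2.85] torque [-0.02  0.18 -0.01] grip 38.3
```

Emit:
drive_tool --increments '[[[0,-0.01,0.03,0,0,0,1],[0,-0.03,-0.01,0,0,0,1],[0,-0.02,-0.007,0,0,0,1],[0,0,0,0,0,0,1],[0,0,0,0,0,0,1]]]'

```text
time: 17.03
ee_pos: [512.5, 19.6, 91.6]
eef_rot: [0.79, 0.588, 0.104, 0.139]
force: [2.8, -1.1, -2.5]
grip_width: 38.5
grip_force: 71.9
```

```bash
python3 st.py
```

```text
t 17.03 foot(door) [ 2.37 -0.06 -2.62] lean 0.350 side -0.000 force(door) [ 3.01 -0.28 -2.52] torque [ 0.01 -0.2   0.01] grip 38.5
```

The catch spring gives 3 N in x at depth, with no upward force, so the edge is under the catch's top. Straightening now.

Emit:
drive_tool --increments '[[[0,0.05,0.005,0.25,0,0,1],[0,0.05,0.005,0.25,0,0,1],[0,0,0,0,0,0,1],[0,0,0,0,0,0,1]]]'

```text
time: 17.37
ee_pos: [514.8, 18.9, 92.3]
eef_rot: [0.794, 0.59, 0.087, 0.116]
force: [1.9, -0.6, 0.8]
grip_width: 38.6
grip_force: 71.9
```

```bash
python3 st.py
```

```text
t 17.37 foot(door) [ 2.19 -0.04 -2.75] lean 0.291 side -0.000 force(door) [ 1.98 -0.07  0.75] torque [ 0.02 -0.38 -0.05] grip 38.6
```

Emit:
drive_tool --increments '[[[0,0.05,0.005,0.25,0,0,1],[0,0.05,0.01,0.25,0,0,1],[0,0,0,0,0,0,1],[0,0,0,0,0,0,1]]]'

```text
time: 17.7
ee_pos: [516.7, 18.4, 92.6]
eef_rot: [0.797, 0.593, 0.069, 0.092]
force: [3.1, -0.7, 0.9]
grip_width: 38.9
grip_force: 72.1
```

```bash
python3 st.py
```

```text
t 17.70 foot(door) [ 1.54 -0.02 -3.18] lean 0.231 side -0.000 force(door) [3.14 0.17 0.94] torque [-0.06 -0.6  -0.01] grip 38.9
```

Emit:
drive_tool --increments '[[[0,-0.025,0,0,0,0,1],[0,-0.025,0,0,0,0,1],[0,0,0,0,0,0,1],[0,0,0,0,0,0,1]]]'

```text
time: 18.03
ee_pos: [515.7, 18.8, 92.8]
eef_rot: [0.797, 0.593, 0.069, 0.092]
force: [1.6, -1.1, 6.5]
grip_width: 38.5
grip_force: 72.3
```

```bash
python3 st.py
```

```text
t 18.03 foot(door) [ 0.48  0.07 -2.93] lean 0.231 side -0.000 force(door) [ 1.89 -0.61  6.46] torque [-0.12 -0.55 -0.01] grip 38.5
```

Fz rose while Fx fell, so the bevel is probably riding on the catch's top corner. I'll back off, lean over again and go deeper before straightening.

Emit:
drive_tool --increments '[[[0,0.055,-0.01,0,0,0,1],[0,0.055,-0.01,0,0,0,1],[0,-0.15,0,-0.54,0,0,1],[0,-0.15,0,-0.54,0,0,1],[0,0,0,0,0,0,1],[0,0,0,0,0,0,1]]]'

```text
time: 18.53
ee_pos: [510.9, 20.2, 91.1]
eef_rot: [0.789, 0.588, 0.106, 0.143]
force: [5.0, -0.8, -1.0]
grip_width: 38.6
grip_force: 72.6
```

```bash
python3 st.py
```

```text
t 18.53 foot(door) [ 1.01  0.   -3.01] lean 0.358 side -0.000 force(door) [ 4.97  0.69 -1.  ] torque [-0.04 -0.8   0.07] grip 38.6
```

Emit:
drive_tool --increments '[[[0,0.07,0.02,0,0,0,1],[0,0,0,0,0,0,1],[0,0,0,0,0,0,1]]]'

```text
time: 18.78
ee_pos: [512.2, 19.6, 90.9]
eef_rot: [0.79, 0.587, 0.106, 0.142]
force: [2.3, -0.4, 1.5]
grip_width: 38.3
grip_force: 72.8
```

```bash
python3 st.py
```

```text
t 18.78 foot(door) [ 2.37 -0.13 -3.17] lean 0.356 side 0.000 force(door) [2.35 0.28 1.5 ] torque [ 0.09 -0.38  0.07] grip 38.3
```

Emit:
drive_tool --increments '[[[0,-0.02,-0.005,0,0,0,1],[0,-0.02,0.01,0,0,0,1],[0,0,0,0,0,0,1],[0,0,0,0,0,0,1]]]'

```text
time: 19.12
ee_pos: [512.0, 19.7, 90.9]
eef_rot: [0.79, 0.587, 0.106, 0.143]
force: [3.0, -0.1, 1.2]
grip_width: 38.5
grip_force: 72.8
```

```bash
python3 st.py
```

```text
t 19.12 foot(door) [ 2.21 -0.11 -3.2 ] lean 0.358 side 0.000 force(door) [2.9  0.76 1.23] torque [ 0.05 -0.57  0.1 ] grip 38.5
```

Emit:
drive_tool --increments '[[[0,0.04,0.005,0.24,0,0,1],[0,0.04,0.01,0.24,0,0,1],[0,0,0,0,0,0,1],[0,0,0,0,0,0,1]]]'

```text
time: 19.45
ee_pos: [513.9, 19.1, 91.2]
eef_rot: [0.793, 0.59, 0.089, 0.12]
force: [3.6, 0.0, 1.6]
grip_width: 38.7
grip_force: 73.0
```

```bash
python3 st.py
```

```text
t 19.45 foot(door) [ 1.69 -0.18 -3.78] lean 0.301 side 0.000 force(door) [3.46 1.05 1.6 ] torque [ 0.03 -0.66  0.06] grip 38.7
```

Emit:
drive_tool --increments '[[[0,0.037,0.002,0.21,0,0,1],[0,0.037,0.002,0.21,0,0,1],[0,0,0,0,0,0,1],[0,0,0,0,0,0,1]]]'

```text
time: 19.78
ee_pos: [515.3, 18.7, 91.5]
eef_rot: [0.796, 0.592, 0.075, 0.101]
force: [4.5, -1.8, 1.7]
grip_width: 38.6
grip_force: 73.0
```

```bash
python3 st.py
```

```text
t 19.78 foot(door) [ 0.99 -0.17 -4.01] lean 0.251 side 0.000 force(door) [ 4.85 -0.38  1.65] torque [-0.02 -0.88  0.04] grip 38.6
```

Emit:
drive_tool --increments '[[[0,0.048,0.012,0.21,0,0,1],[0,0.048,0.012,0.21,0,0,1],[0,0,0,0,0,0,1],[0,0,0,0,0,0,1]]]'

```text
time: 20.12
ee_pos: [517.3, 18.1, 91.7]
eef_rot: [0.798, 0.594, 0.06, 0.081]
force: [4.4, -0.1, 1.3]
grip_width: 38.6
grip_force: 72.9
```

```bash
python3 st.py
```

```text
t 20.12 foot(door) [ 0.81 -0.15 -4.41] lean 0.201 side 0.000 force(door) [4.22 1.2  1.33] torque [-0.01 -0.97 -0.  ] grip 38.6
```

Emit:
drive_tool --increments '[[[0,0.067,0.017,0.28,0,0,1],[0,0.067,0.017,0.28,0,0,1],[0,0.067,0.017,0.28,0,0,1],[0,0,0,0,0,0,1],[0,0,0,0,0,0,1]]]'

```text
time: 20.53
ee_pos: [521.2, 16.9, 91.0]
eef_rot: [0.801, 0.596, 0.03, 0.04]
force: [4.9, -1.1, -0.2]
grip_width: 38.3
grip_force: 73.0
```

```bash
python3 st.py
```

```text
t 20.53 foot(door) [ 0.28 -0.14 -5.72] lean 0.100 side 0.000 force(door) [ 5.02  0.31 -0.23] torque [-0.01 -1.13 -0.01] grip 38.3
```

Emit:
drive_tool --increments '[[[0,0.072,0.017,0.28,0,0,1],[0,0.072,0.017,0.28,0,0,1],[0,0.072,0.017,0.27,0,0,1],[0,0,0,0,0,0,1],[0,0,0,0,0,0,1]]]'

```text
time: 20.95
ee_pos: [525.1, 15.7, 89.9]
eef_rot: [0.802, 0.597, 0.0, 0.0]
force: [5.1, -1.8, -1.2]
grip_width: 38.6
grip_force: 72.7
```

```bash
python3 st.py
```

```text
t 20.95 foot(door) [-0.17 -0.16 -7.08] lean 0.000 side 0.000 force(door) [ 5.4  -0.26 -1.22] torque [ 0.   -1.27  0.01] grip 38.6
```

Upright, 7 mm deep, with the catch pressed back at about 5 N. Sliding down.

Emit:
drive_tool --increments '[[[0,0,0.08,0,0,0,1],[0,0,0.1,0,0,0,1],[0,0,0.1,0,0,0,1],[0,0,0.1,0,0,0,1],[0,0,0.1,0,0,0,1],[0,0,0,0,0,0,1],[0,0,0,0,0,0,1]]]'

```text
time: 21.53
ee_pos: [525.0, 15.9, 80.5]
eef_rot: [0.802, 0.597, 0.0, 0.0]
force: [5.7, -0.5, -1.9]
grip_width: 38.6
grip_force: 73.1
```

```bash
python3 st.py
```

```text
t 21.53 foot(door) [ -0.33  -0.07 -16.53] lean 0.001 side -0.000 force(door) [ 5.63  1.14 -1.94] torque [ 0.01 -1.32  0.06] grip 38.6
```

Emit:
drive_tool --increments '[[[0,0,0.1,0,0,0,1],[0,0,0.1,0,0,0,1],[0,0,0.1,0,0,0,1],[0,0,0.1,0,0,0,1],[0,0,0.1,0,0,0,1],[0,0,0.1,0,0,0,1],[0,0,0.1,0,0,0,1],[0,0,0.1,0,0,0,1],[0,0,0,0,0,0,1],[0,0,0,0,0,0,1]]]'

```text
time: 22.37
ee_pos: [525.0, 15.8, 64.5]
eef_rot: [0.802, 0.597, 0.0, 0.0]
force: [6.2, 0.0, -3.6]
grip_width: 38.4
grip_force: 73.0
```

```bash
python3 st.py
```

```text
t 22.37 foot(door) [ -0.3   -0.08 -32.54] lean 0.001 side -0.000 force(door) [ 5.91  1.81 -3.55] torque [ 0.05 -1.36  0.08] grip 38.4
```

Emit:
drive_tool --increments '[[[0,0,0.06,0,0,0,1],[0,0,0.06,0,0,0,1],[0,0,0.04,0,0,0,1],[0,0,0,0,0,0,1],[0,0,0,0,0,0,1]]]'

```text
time: 22.78
ee_pos: [525.1, 15.9, 61.7]
eef_rot: [0.802, 0.597, 0.0, 0.0]
force: [5.9, -1.6, -1.1]
grip_width: 38.5
grip_force: 73.1
```

```bash
python3 st.py
```

```text
t 22.78 foot(door) [ -0.22  -0.05 -35.33] lean 0.001 side -0.000 force(door) [ 6.15  0.16 -1.11] torque [ 0.05 -1.25 -0.02] grip 38.5
```

Emit:
drive_tool --increments '[[[0,0.02,0.03,0,0,0,1],[0,0,0.02,0,0,0,1],[0,0,0.01,0,0,0,1],[0,0,0,0,0,0,1],[0,0,0,0,0,0,1]]]'

```text
time: 23.2
ee_pos: [525.3, 15.8, 61.2]
eef_rot: [0.802, 0.597, 0.0, -0.0]
force: [2.5, -1.3, 5.7]
grip_width: 38.5
grip_force: 73.4
```

```bash
python3 st.py
```

```text
t 23.20 foot(door) [-4.000e-02 -1.000e-02 -3.581e+01] lean -0.000 side -0.000 force(door) [ 2.76 -0.55  5.68] torque [-0.02 -0.68 -0.08] grip 38.5
```

Emit:
drive_tool --increments '[[[0,0.015,0.02,0,0,0,1],[0,0,0.02,0,0,0,1],[0,0,0,0,0,0,1],[0,0,0,0,0,0,1]]]'

```text
time: 23.53
ee_pos: [525.5, 15.8, 61.1]
eef_rot: [0.802, 0.597, -0.0, -0.0]
force: [0.6, 0.4, 11.1]
grip_width: 38.5
grip_force: 74.3
```

```bash
python3 st.py
```

```text
t 23.53 foot(door) [  0.08   0.06 -35.9 ] lean -0.001 side -0.000 force(door) [ 0.49  0.52 11.13] torque [-0.14 -0.15  0.01] grip 38.5
```

Seated with 13 N on the shoulder and no side force, so the catch is out. Relieving the load, then releasing.

Emit:
drive_tool --increments '[[[0,0,-0.03,0,0,0,1],[0,0,0,0,0,0,0.2],[0,0,0,0,0,0,-0.2],[0,0,0,0,0,0,-0.6],[0,0,0,0,0,0,-1],[0,0,0,0,0,0,-1],[0,0,0,0,0,0,-1],[0,0,0,0,0,0,-1],[0,0,0,0,0,0,-1]]]'

```text
time: 24.28
ee_pos: [525.0, 15.7, 59.7]
eef_rot: [0.802, 0.597, -0.001, -0.001]
force: [-1.0, 0.0, 0.6]
grip_width: 85.4
grip_force: 0.0
```

Emit:
drive_tool --increments '[[[0,0,-0.3,0,0,0,-1],[0,0,-0.6,0,0,0,-1],[0,0,-0.8,0,0,0,-1],[0,0,-0.8,0,0,0,-1],[0,0,-0.8,0,0,0,-1],[0,0,-0.8,0,0,0,-1],[0,0,-0.8,0,0,0,-1],[0,0,-0.5,0,0,0,-1],[0,0,0,0,0,0,-1],[0,0,0,0,0,0,-1]]]'

```text
time: 25.12
ee_pos: [526.1, 15.5, 169.1]
eef_rot: [0.802, 0.597, 0.0, 0.0]
force: [-0.0, 0.3, 0.1]
grip_width: 85.5
grip_force: 0.0
```

Run:
```python
from st import *
o,M=st();p,d=capture("wrist");C=cam("wrist",o);P,u,v=depthpts(C,d)
k=(np.hypot(P[:,0]-524.2,P[:,1]-15)<19)&(P[:,2]>60);print("drum top z (expect 95 + ~1.5 bias)",np.percentile(P[k,2],[5,50,95]),np.median(P[k],0))
k=(np.hypot(P[:,0]-524.2,P[:,1]-15)<17)&(P[:,2]>85);A=np.c_[P[k,:2],np.ones(k.sum())];print("slope",np.linalg.lstsq(A,P[k,2],rcond=None)[0][:2])
s,_=capture("side");s=s[:,:,::-1];u,v=proj(cam("side"),B)[0].astype(int)
a=cv2.resize(p[:,:,::-1][140:320,220:420],(440,396),interpolation=2);b=cv2.resize(s[v-60:v+30,u-40:u+42],(360,396),interpolation=2)
cv2.imwrite("pics/w4.png",np.hstack([a,b]))
```

```text
t 25.12 foot(door) [ 8.300e-01 -4.000e-02  7.207e+01] lean 0.001 side -0.000 force(door) [-0.12  0.27  0.15] torque [-0.02  0.07  0.01] grip 85.5
drum top z (expect 95 + ~1.5 bias) [ 95.96504013 254.87787448 268.10463511] [527.2286938   26.00291675 254.87787448]
slope [2.42939284 8.05404661]
```

View pics/w4.png

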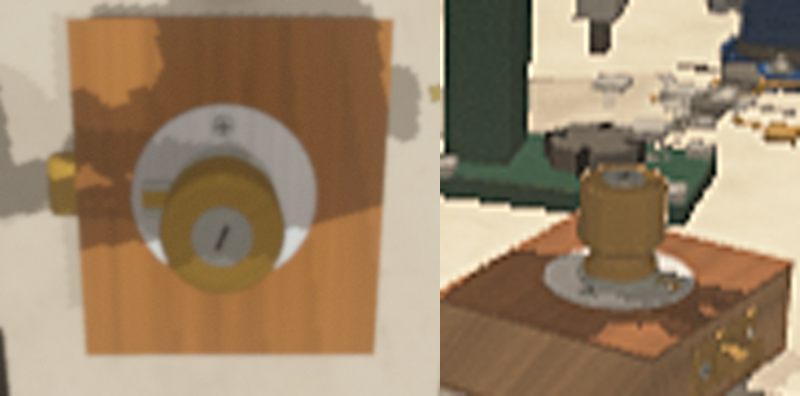

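The knob stands upright with its shoulder on the hub: crop (222,238) in the wrist view, (625,220) in the side view. The drum top reads about 96 mm, against 95 expected plus 1–1.5 mm camera bias. The gripper is clear, so I'm handing in.

```bash
python3 -c "
from cell import *
print(hand_in())"
```

```text
the job is handed in; nothing more can be done
None
```

The brass knob is in the lock, upright with its shoulder on the hub, and the gripper has let go and is clear. The side force dropped to zero at full depth, so I take the catch to be in its groove; I did not do a pull test. The first straightening rode up on the catch's corner, so I backed off, leaned the knob again and went deeper. The steel knob, padlock and screwdriver were not touched. The job was handed in at about 25 s.

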